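# Release the clamped tool chest and hold its lid open at 60 degrees

### The job

I need both hands in the blue tool chest: swing its toggle clamp's red handle over centre, right back off the lid, then raise the sprung lid to 60 degrees from shut and hold it there. The lid falls shut by itself, so finish while still holding it still with the gripper, with the clamp left thrown back. Leave the glue bottle, the tape, the jar and the screwdriver where they are.

Things in the scene. Friction and masses are not known exactly. Their poses are not given: they have to be found in the camera images.
- chest: Blue steel tool chest, fixed, but placed and turned differently each time. Origin: on the bench under the centre of the box; z up; its -x side is the front (towards the robot), its -y side carries the toggle clamp. Box outside 160 (x) by 220 (y) mm, rim 97 mm above the bench. Plywood base board 12 mm thick, x -100 to +100, y -205 to +125 mm.
- lid (a joint): Lid angle in rad: 0 shut, grows as it opens, stop at 1.40; 60 degrees is 1.047. Blue steel plate 160 x 220 x 6 mm, about 0.45 kg, hinged on the chest's far (+x) rim, axis parallel to chest y. Weight and a light spring close it from every angle; raising it takes 2 to 4 N at the bar. The clamp's foot blocks it while the clamp is on.
- lid_hinge (a point): Point on the lid's hinge axis, in the chest's frame at (80, 0, 97) mm.
- lid_bar (a point): Middle of the lid's round bar handle, 12 mm thick, 110 mm long along chest y, on two end stalks 50 mm out from the lid's front edge in the lid's plane (44 mm free gap for a finger). Shut: at (-130, 0, 100) mm in the chest's frame. Circles the hinge at 210 mm radius, up and over to chest +x; 280 mm above the bench at 60 degrees. Can be pinched from above; turns between the fingers.
- clamp (a joint): Angle of the clamp's handle in rad: 0 clamped (leaning 0.2 rad from upright inwards over the lid), grows as it swings outwards to chest -y, upright at 0.2, stop at 1.75 (about level, off the chest). No spring: its weight drops it back to 0 or, once beyond about 0.4, on to 1.75. Under 2 N at the grip moves it.
- clamp_pivot (a point): Point on the pivot axis of the clamp's handle, which is parallel to the chest's x axis; in the chest's frame at (-30, -143, 87) mm, between two steel cheeks 40 mm apart on a grey block; cheeks and arm pivot reach 135 mm above the bench.
- clamp_grip (a point): Centre of the clamp handle's red grip: round rod 20 mm thick, 75 mm long, pointing straight away from the handle's pivot. This point is 115 mm from that pivot, the rod's end 150 mm. Clamped it is at (-30, -120, 200) mm in the chest's frame.
- clamp_arm: The clamp's steel arm; origin at its own pivot, in the chest's frame at (-30, -157, 125) mm. 12 mm rod, 83 mm long, with a 23 mm long spindle and rubber foot below its end. A link moves it with the handle: at handle 0 it points level to chest +y with the foot on the lid, at 1.75 it stands upright beside the lid, clear of it.
- glue: white glue bottle with a blue label and red cap, 54 mm across, 120 mm tall, a bystander to be left alone; origin in the middle of its underside.
- tape: orange roll of tape lying flat, 96 mm across, 40 mm high, a bystander to be left alone; origin in the middle of its underside.
- jar: glass jar with a steel cap, 68 mm across, 75 mm tall, a bystander to be left alone; origin in the middle of its underside.
- screwdriver: yellow screwdriver lying on the bench, 190 mm long, a bystander to be left alone; origin under its middle.

How it is judged:
By the outcome, as a careful person would: the job done as asked, in the order asked, and still so for the second after the job is handed in, while the arm keeps its last pose, push and grip.
It also fails if it takes over 58 s, if anything falls off the work surface, if the arm or the gripper's body presses on something with over 40 N, if the wrist force passes 120 N, or if a joint passes its speed limit or range.

### The arm

A 6-joint arm with a two-finger parallel gripper is mounted at the origin on the work surface. World frame = base frame: x ahead of the robot, y to its left, z up, the work surface at z = 0. Lengths are in mm, angles in rad, forces in N, time in s.
With the tool pointing down it reaches from about 275 to 975 mm from the base axis. Payload 8.4 kg.
Tool frame: the origin (TCP) lies where the fingers leave the gripper's body, on its centre line; the fingertips stand 88 mm ahead of it and the grasp point (between the pads) lies 69 mm ahead of it; z points along the fingers, y is the line along which they close (so a half turn about z gives the same grasp; the last joint's range is limited). The gripper opens to 92 mm and grips with 3 to 60 N. Pads are 20 mm wide; open, the fingers measure 128 mm over their backs; the gripper's body (75 mm by 189 mm) begins 69 mm behind the grasp point.
Start: joints at [-1.282, 0.353, 1.633, -0, 1.155, -0.002], TCP at [179.198, -598.763, 302.683] pointing down, gripper open.
Joint ranges: [-2.63, 2.63], [-0.92, 2.1], [0.06, 2.66], [-1.3, 4.44], [0, 2.69], [-3.02, 3.02]. Speed limits (rad/s): [2.22, 2.22, 2.79, 3.14, 3.14, 3.14].

### API

Orientations are given as a 3x3 rotation matrix whose columns are the frame's x, y, z axes.
In Python, from station import * gives the robot as it stands. The module is installed in compiled form; this text tells all that it offers. Calls block until the motion is done:
- move_pose(position, orientation): joint-space move of the TCP to a pose.
- move_linear(position, feed=150, rotation=None, threshold=None): straight line of the TCP; rotation=None keeps the orientation; feed is the mean speed in mm/s. With threshold (N) it stops when the force on the tool has changed by that much, and returns True; else False.
- move_j(angles): joint-space move.
- command_gripper(opening, effort=None): finger opening in mm; effort is the grip in N (None keeps the last); returns when the fingers have stopped.
- hold(seconds).
- ik(position, orientation): joint angles nearest the present ones, or None.
- get_state(): the state.
- capture(name): name is "scene" or "side" or "wrist"; returns a dict with "frame" (400x640x3 uint8, red, green, blue), "vfov" (degrees; the focal length in pixels is half the picture's height over the tangent of half this angle, whatever the lens; pixels are square), "cx", "cy" (the principal point, pixels), "k1" (the pictures are not rectified: a ray, as slopes to the right and down, at radius r is drawn at 1 + k1 r^2 times it, then the intrinsics apply), "eye" and "orientation" of the camera in the world; the wrist camera has in their place "T_tool_cam" (4x4, takes a point from camera to tool coordinates, whose origin is the TCP and whose axes are the flange's). Camera axes: x right, y up, looking along -z (the intrinsics and any distortion apply to the point x, -y, -z); pixel columns grow to the right and rows downward; lengths in mm; the calibration is good to about 2 mm. A picture is of the moment at which its call begins: read the wrist's pose just before it. There is no depth.
A pose or a line that the arm cannot do raises PlanningError and nothing moves.
- sign_off(): hands the job in; it is judged then, once.
The state is a dict: "time": time; "joint_pos": joint angles; "qd": joint speeds; "joint_efforts": joint torques, N m; "tcp_pos": TCP position; "tcp_rot": TCP orientation; "force": force on the tool from outside, world axes, zero at the start; "moment": the same for the moment, N m; "width": finger opening in mm; "gripper_force": force on a finger pad.
Only numpy, scipy, OpenCV 4.12 (cv2) and the standard library are available. Lean on these libraries where they do the work, as an engineer would, in place of code of your own. Each camera call takes 0.05 s, during which the arm holds its last target. There are 200 camera calls.

## Working session

There is one attempt and no reset: what is moved stays moved. The work goes in short steps, each a Python script; the robot and the scene stay as the last script left them, time stands still between calls to the robot, and variables do not carry over. Pictures are saved under pics/ and viewed, at most 10 in all, crops included, and the job is handed in when it is done.

```bash
mkdir -p pics; cat > h.py <<'E'
from station import *
import numpy as np, cv2
def snap(n,f):
    s=get_state(); c=capture(n); c['frame']=np.array(c['frame'])
    cv2.imwrite('pics/%s.png'%f,c['frame'][:,:,::-1])
    if 'eye' not in c:
        T=np.array(c['T_tool_cam']);R=np.array(s['tcp_rot'])
        c['eye']=R@T[:3,3]+np.array(s['tcp_pos']); c['orientation']=R@T[:3,:3]
    c['eye']=np.array(c['eye']);c['orientation']=np.array(c['orientation']).reshape(3,3)
    return c
def K(c):
    f=200/np.tan(np.radians(c['vfov'])/2); return np.array([[f,0,c['cx']],[0,f,c['cy']],[0,0,1.]])
def ray(c,px):
    p=cv2.undistortPoints(np.array([[px]],float),K(c),np.array([c['k1'],0,0,0.]))[0,0]
    d=c['orientation']@np.array([p[0],-p[1],-1]); return d/np.linalg.norm(d)
def plane(c,px,z):
    d=ray(c,px); return c['eye']+d*(z-c['eye'][2])/d[2]
def tri(c1,p1,c2,p2):
    d1,d2=ray(c1,p1),ray(c2,p2)
    s=np.linalg.lstsq(np.c_[d1,-d2],c2['eye']-c1['eye'],rcond=None)[0]
    a,b=c1['eye']+s[0]*d1,c2['eye']+s[1]*d2; return (a+b)/2,np.linalg.norm(a-b)
def proj(c,P):
    q=c['orientation'].T@(np.array(P,float)-c['eye']); x,y=q[0]/-q[2],-q[1]/-q[2]
    r=1+c['k1']*(x*x+y*y);k=K(c); return np.array([k[0,0]*x*r+k[0,2],k[1,1]*y*r+k[1,2]])
E
python3 - <<'E'
from h import *
import pickle
for n in('scene','side','wrist'):
    c=snap(n,n); pickle.dump(c,open(n+'.pkl','wb')); print(n,c['eye'].round(),c['orientation'][:,2].round(2),c['vfov'],c['k1'])
E
```

```text
scene [1085. -741. 1155.] [ 0.4  -0.54  0.74] 47.2725177093067 -0.11235995909664913
side [ 342.  794. 1091.] [-0.16  0.62  0.76] 46.917754304118944 -0.0637683495387583
wrist [ 244. -580.  385.] [0.23 0.07 0.97] 63.820128342406875 -0.05650811848550003
```

View pics/scene.png

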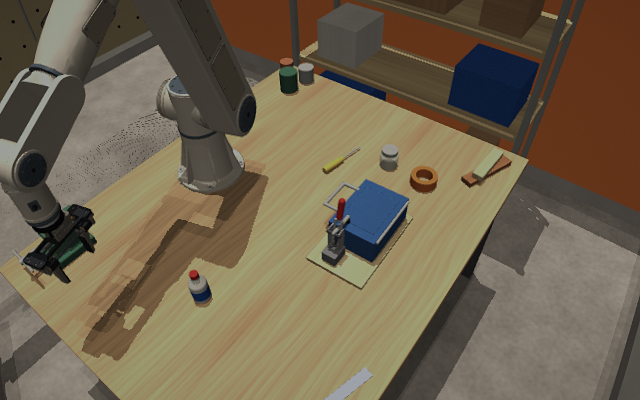

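View pics/side.png

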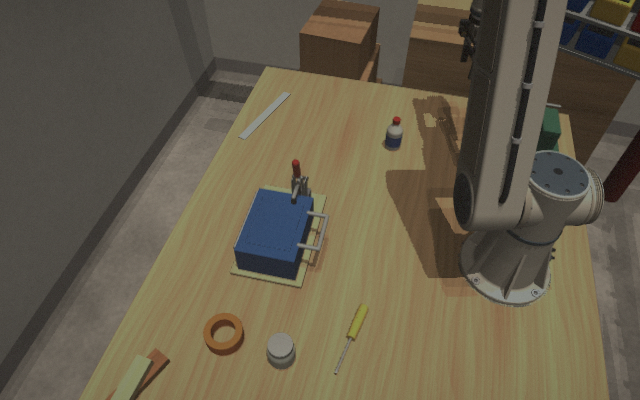

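The scene view shows the chest near (370,220) with its red grip at (341,208). In the side view the lid is near (275,220) and the grip at (296,168). I'll enlarge both to read off the corners.

```bash
python3 - <<'E'
import cv2,numpy as np
a=cv2.imread('pics/scene.png')[170:295,295:420];b=cv2.imread('pics/side.png')[155:290,225:340]
a=cv2.resize(a,None,fx=3.2,fy=3.2,interpolation=cv2.INTER_CUBIC)
b=cv2.resize(b,None,fx=3.2,fy=3.2,interpolation=cv2.INTER_CUBIC)
o=np.zeros((440,800,3),np.uint8);o[:a.shape[0],:400]=a;o[:b.shape[0],410:410+b.shape[1]]=b
o=cv2.convertScaleAbs(o,alpha=1.6);cv2.imwrite('pics/crop.png',o)
for n in('scene','side'):
    im=cv2.cvtColor(cv2.imread('pics/%s.png'%n),cv2.COLOR_BGR2HSV)
    m=((im[...,0]<6)|(im[...,0]>174))&(im[...,1]>170)&(im[...,2]>70)
    k,l,s,c=cv2.connectedComponentsWithStats(m.astype(np.uint8))
    for i in range(1,k):
        if 15<s[i,4]<400: print(n,s[i],c[i].round(1))
E
```

```text
scene [337 198   8  21 111] [340.2 208.2]
scene [190 270   8   8  49] [193.2 273.6]
side [394 117   6   5  19] [396.7 118.6]
```

View pics/crop.png

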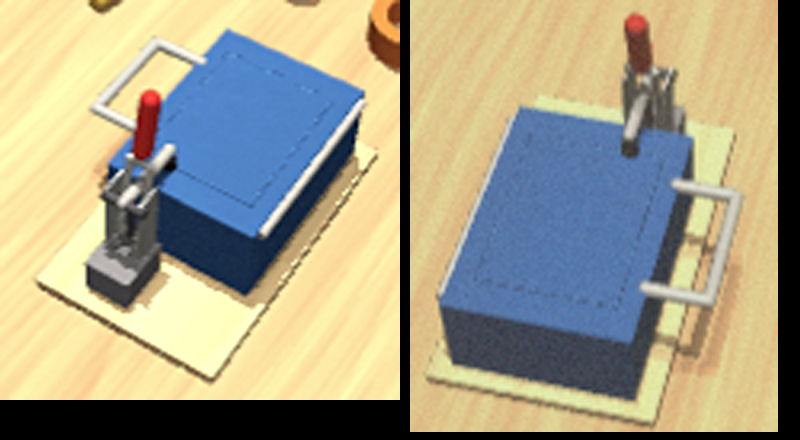

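The crop shows, in scene and side respectively, the bar ends at (157,42)/(97,107) and (710,300)/(740,192). The lid corners and the red grip are also clear. Next I triangulate.

```bash
python3 - <<'E'
from h import *
import pickle
from scipy.optimize import least_squares
A,B=[pickle.load(open(n+'.pkl','rb')) for n in('scene','side')]
a=lambda p:((p[0]+.5)/3.2-.5+295,(p[1]+.5)/3.2-.5+170)
b=lambda p:((p[0]-410+.5)/3.2-.5+225,(p[1]+.5)/3.2-.5+155)
pts={'bar+':((157,42),(710,300),(-130,52,100)),'bar-':((97,107),(740,192),(-130,-52,100)),
'F+':((228,31),(630,342),(-80,110,103)),'B+':((364,95),(441,300),(80,110,103)),'B-':((258,236),(520,107),(80,-110,103)),
'bd--':((38,282),(735,128),(-100,-205,12)),'bd++':((377,155),(428,378),(100,125,12)),
'grip':((148,123),(637,42),(-30,-120,200)),'griptop':((150,91),(634,14),None)}
M=[];P=[]
for k,(p,q,m) in pts.items():
    X,e=tri(A,a(p),B,b(q)); print(k,X.round(1),round(e,1))
    if m and k!='grip': M.append(m);P.append(X)
M=np.array(M,float);P=np.array(P)
def T(v,M): 
    c,s=np.cos(v[2]),np.sin(v[2]); return M@np.array([[c,s,0],[-s,c,0],[0,0,1]])+[v[0],v[1],v[3]]
r=least_squares(lambda v:(T(v,M)-P).ravel(),[600,-100,0,0],x_scale=[1,1,.01,1],loss='soft_l1')
v=r.x;print(v,'\n',(T(v,M)-P).round(1)); np.save('chest.npy',v)
for n in((-30,-120,200),(-130,0,100)): print(T(v,np.array([n],float)).round(1))
# bystanders rough
for n,c,px,z in(('glue',A,(193.2,273.6),115),('tape',A,(424,178),40),('jar',A,(389,152),75),('tape',B,(223,332),20),('jar',B,(280,347),75)): print(n,plane(c,px,z).round())
E
```

```text
bar+ [498.8 142.1 100.9] 1.9
bar- [502.2  31.2 103.7] 5.1
F+ [549.7 197.2 101.8] 1.4
B+ [708.1 198.6 103. ] 1.6
B- [714.8 -12.7 104.7] 4.7
bd-- [ 539.9 -117.    10.1] 4.2
bd++ [726.2 218.1   6.1] 1.8
grip [605.6 -28.9 200.8] 0.6
griptop [605.2 -25.  237.9] 0.9
[ 6.31323098e+02  9.02888624e+01  3.39465108e-02 -6.56991459e-02] 
 [[ 0.9 -4.3 -1. ]
 [ 1.   2.7 -3.8]
 [-2.   0.3  1.2]
 [-0.5  4.4 -0.1]
 [ 0.2 -4.2 -1.8]
 [-1.5 -1.   1.8]
 [ 0.9  0.5  5.8]]
[[605.4 -30.7 199.9]]
[[501.4  85.9  99.9]]
glue [ 373. -399.  115.]
tape [681. 377.  40.]
jar [528. 388.  75.]
tape [677. 388.  20.]
jar [520. 410.  75.]
```

```bash
cat >> h.py <<'E'
V=np.load('chest.npy')
def W(p):
    c,s=np.cos(V[2]),np.sin(V[2]); return [V[0]+c*p[0]-s*p[1],V[1]+s*p[0]+c*p[1],p[2]]
def RO(sg):
    c,s=np.cos(V[2]),np.sin(V[2]); y=sg*np.array([c,s,0]);z=np.array([0,0,-1.]); return np.c_[np.cross(y,z),y,z]
def bestR(p):
    q0=np.array(get_state()['joint_pos']);o=[(np.abs(np.array(q)-q0).max(),sg) for sg in(1,-1) if (q:=ik(p,RO(sg))) is not None]
    print(o); return RO(min(o)[1])
E
python3 - <<'E'
from h import *
p=W((-30,-70,420)); R=bestR(p)
command_gripper(0,30)
move_pose(p,R); move_linear(W((-30,-70,273)))
print(get_state()['time'],get_state()['force'])
f0=np.array(get_state()['force'])
for y in(-120,-160,-200,-240):
    move_linear(W((-30,y,273)),feed=80); print(y,np.array(get_state()['force'])-f0)
hold(.5); move_linear(W((-30,-240,360)),feed=150)
snap('scene','s2');snap('side','d2')
print(get_state()['time'])
a=cv2.imread('pics/s2.png')[150:350,240:500];b=cv2.imread('pics/d2.png')[100:300,200:460]
cv2.imwrite('pics/v2.png',cv2.resize(np.hstack([a,b]),None,fx=1.5,fy=1.5))
E
```

```text
[(np.float64(1.3118826030976853), 1)]
5.3167 [ 0.60270984  0.39097216 -0.51332204]
-120 [-0.50634307 -0.56094483  0.59808168]
-160 [-1.28892656 -0.54898711  0.92887346]
-200 [-0.14204249 -0.5794287   0.3445048 ]
-240 [-1.07339941 -0.27603613  1.13050227]
9.375
```

View pics/v2.png

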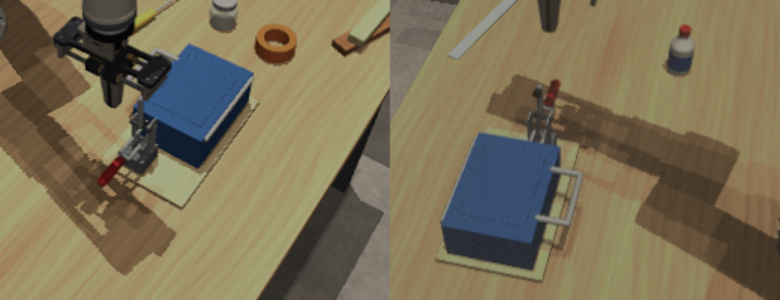

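The clamp is thrown back: the red grip is level at (110,172) in the left half and the arm stands upright. Next is the bar, with two wrist views from near it.

```bash
python3 - <<'E'
from h import *
import pickle
R=RO(1)
move_linear(W((-60,-120,400)),feed=250)
move_linear(W((-130,0,330)),feed=250); command_gripper(36,30)
ims=[]
for i,p in enumerate([(-130,0,330),(-130,40,280)]):
    move_linear(W(p)); hold(.2); c=snap('wrist','w%d'%i); pickle.dump(c,open('w%d.pkl'%i,'wb')); ims.append(c['frame'][:,:,::-1])
    print([proj(c,W(q)).round(1) for q in((-130,-52,100),(-130,0,100),(-130,52,100),(-80,-110,103),(-80,110,103))])
cv2.imwrite('pics/wv.png',cv2.resize(np.vstack(ims),(480,600)))
print(get_state()['time'],get_state()['force'])
E
```

```text
[array([322., 249.]), array([322. , 199.8]), array([321.9, 146.7]), array([368.7, 300.8]), array([376.5,  82.7])]
[array([321.2, 308.6]), array([321.1, 255.7]), array([320.9, 197.5]), array([373.4, 363.5]), array([384. , 126.2])]
12.8167 [ 0.01021955 -0.3783874  -0.27155762]
```

View pics/wv.png

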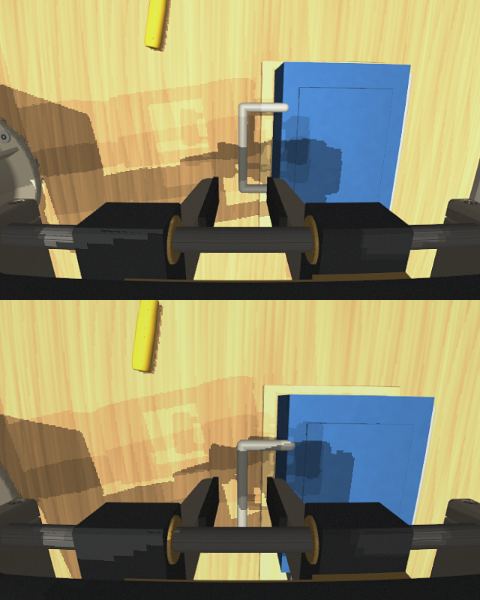

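The wrist views put the bar at column ~323 (rows ~143–250) and ~321.5, against predictions of 322 and 321. The fit is within 1–2 mm and the bar is centred between the fingers. Descend, grip and raise.

```bash
python3 - <<'E'
from h import *
move_linear(W((-129,0,230)))
print(move_linear(W((-129,0,169)),feed=60,threshold=12))
command_gripper(0,40); s=get_state(); print(s['time'],s['width'],s['gripper_force'],np.round(s['force'],1),np.round(s['tcp_pos'],1))
if 9<s['width']<15:
    a0=np.arctan2(3,210);r=np.hypot(210,3)
    for d in np.arange(5,61,5):
        t=np.radians(d)+a0
        move_linear(W((80+.5-r*np.cos(t),0,97+69+r*np.sin(t))),feed=60)
        s=get_state(); print(d,s['width'],np.round(s['force'],1))
        if np.linalg.norm(s['force'])>40: break
    hold(.5); s=get_state(); print(s['time'],s['width'],s['gripper_force'],np.round(s['force'],1),np.round(s['tcp_pos'],1))
    snap('scene','s3');snap('side','d3')
    a=cv2.imread('pics/s3.png')[110:310,240:500];b=cv2.imread('pics/d3.png')[100:300,200:460]
    cv2.imwrite('pics/v3.png',cv2.resize(np.hstack([a,b]),None,fx=1.5,fy=1.5))
E
```

```text
False
15.0667 10.31295673819348 40.00169098377228 [-3.8 -0.4  1.2] [501.6  85.9 168.8]
5 11.016467148085553 [-3.5  0.2 -3. ]
10 10.637885502104726 [-6.4  0.9 -2.6]
15 10.706742301159478 [-6.7  0.5 -2.6]
20 10.59914571026835 [-8.2  1.3 -1.2]
25 10.669803166027537 [-11.3  -0.1   1. ]
30 10.798217034904258 [-12.9  -0.4   3.2]
35 10.809849885137472 [-15.1  -1.1   5.5]
40 10.815460579733706 [-17.3  -0.   10.3]
45 10.900552066741971 [-20.6  -1.9  14.2]
50 11.06681198403935 [-23.1  -2.   20.9]
55 10.803072602773554 [-20.4  -2.1  22.4]
60 11.09607832196416 [-15.4  -1.7  19.1]
21.0667 10.86386008522628 40.005263686180115 [-15.1  -0.8  19.7] [608.9  89.2 353.9]
```

View pics/v3.png

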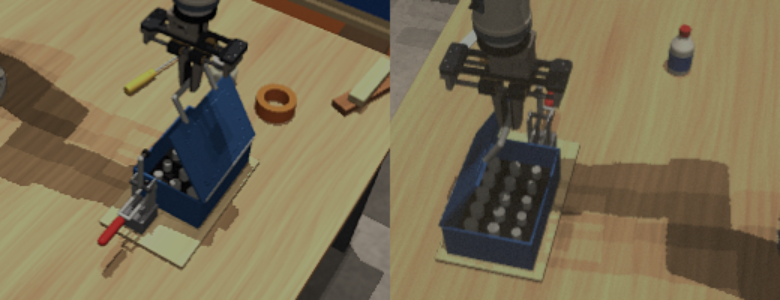

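The lid is up, the clamp (red grip at (120,222) left) is still back. The arm is pressed about 25 N outward along the lid, so I'll relax that and measure the true lid angle from the lid edges.

```bash
python3 - <<'E'
from h import *
import pickle
p=np.array(get_state()['tcp_pos'])
for k in range(3):
    s=get_state(); f=np.array(s['force'])
    print(np.round(s['tcp_pos'],1),np.round(f,1),s['width'])
    rad=np.array([-.5,0,.87]); 
    if k<2:
        base=np.array(W((80.5-102.4,0,349.3))) ; move_linear(base+rad*(2.5*(k+1)),feed=20); hold(.3)
ims=[]
for n,x,y in(('scene',330,130),('side',220,120)):
    c=snap(n,n+'4'); pickle.dump(c,open(n+'4.pkl','wb'))
    ims.append(cv2.resize(cv2.convertScaleAbs(c['frame'][y:y+130,x:x+100,::-1],alpha=1.7),None,fx=4,fy=4,interpolation=cv2.INTER_CUBIC))
    for q in((-30,-157,208),(80,-110,97),(80,110,97)): print(n,proj(c,W(q)).round(1))
    for d in(50,55,60,65,70):
        t=np.radians(d); print(d,[proj(c,W((80-160*np.cos(t)-6*0,y,97+160*np.sin(t)))).round(1) for y in(-110,110)])
cv2.imwrite('pics/v4.png',np.hstack(ims)); print(get_state()['time'])
E
```

```text
[608.9  89.2 353.9] [-15.4  -1.9  18.6] 10.784643855989799
[608.1  89.3 353.6] [-8.4 -1.7  6.6] 10.908930872172508
[607.2  89.3 353.2] [  4.3  -3.4 -15.3] 10.907196570019336
scene [333.1 215. ]
scene [373.6 245.9]
scene [408.4 199.7]
50 [array([344.6, 202.7]), array([383.3, 158.7])]
55 [array([348. , 202.3]), array([386.8, 158. ])]
60 [array([351.7, 202.2]), array([390.4, 157.6])]
65 [array([355.7, 202.4]), array([394.2, 157.5])]
70 [array([359.8, 203.1]), array([398.2, 157.8])]
side [299. 156.]
side [258.9 188.9]
side [233.9 251.2]
50 [array([292. , 164.6]), array([268.6, 230.1])]
55 [array([287.8, 161.7]), array([263.8, 227.1])]
60 [array([283.4, 159. ]), array([258.7, 224.2])]
65 [array([278.7, 156.5]), array([253.3, 221.6])]
70 [array([273.8, 154.3]), array([247.8, 219.2])]
22.4167
```

View pics/v4.png

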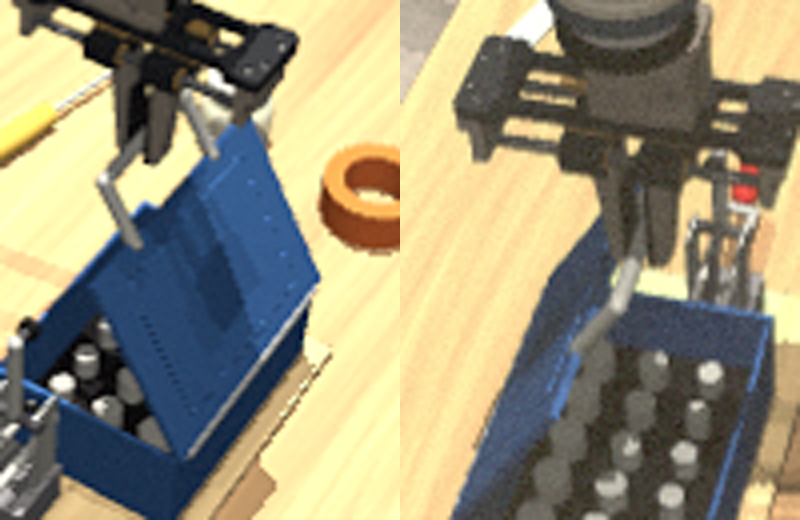

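The crop shows the bar's -y elbow in the scene view at about (355.5,175.5) and its +y elbow in the side view at about (278,187). Casting these rays onto the chest planes y=∓52 gives the lid angle.

```bash
python3 - <<'E'
from h import *
import pickle
A,B=[pickle.load(open(n+'4.pkl','rb')) for n in('scene','side')]
c,s=np.cos(V[2]),np.sin(V[2]); Ri=np.array([[c,s,0],[-s,c,0],[0,0,1]])
def yp(C,px,y):
    e=Ri@(C['eye']-[V[0],V[1],0]);d=Ri@ray(C,px);return e+d*(y-e[1])/d[1]
for n,C,px,y in(('bar-',A,(355.5,175.8),-51),('bar+',B,(278,186.5),51),('F-',A,(352.5,202.5),-110),('F+A',A,(392.5,160.5),110),('F+',B,(258.7,224.4),110)):
    q=yp(C,px,y); dx,dz=80-q[0],q[2]-97
    print(n,q.round(1),'ang',round(np.degrees(np.arctan2(dz,dx)),1),'r',round(np.hypot(dx,dz),1))
for d in (56,58,60,62,64):
    t=np.radians(d)+.0143; P=lambda y:W((80-210*np.cos(t),y,97+210*np.sin(t)))
    print(d,proj(A,P(-51)).round(1),proj(B,P(51)).round(1))
E
```

```text
bar- [-26.1 -51.  274.5] ang 59.1 r 206.8
bar+ [-34.7  51.  311.4] ang 61.8 r 243.1
F- [   2.4 -110.   235.8] ang 60.8 r 159.0
F+A [  8.  110.  227.8] ang 61.2 r 149.3
F+ [1.00e-01 1.10e+02 2.35e+02] ang 59.9 r 159.5
56 [352.8 175. ] [279.  197.6]
58 [354.7 174.9] [276.4 196. ]
60 [356.7 174.8] [273.7 194.5]
62 [358.8 174.8] [270.9 193.1]
64 [360.9 174.9] [268.  191.7]
```

All the consistent readings give 59–61°. Last, relax the residual pull slightly, confirm the arm is still, and hand in.

```bash
python3 - <<'E'
from h import *
move_linear(np.array(W((80.5-102.4,0,349.3)))+np.array([-.5,0,.87])*3.8,feed=20); hold(1)
s=get_state(); hold(.5); t=get_state(); print(np.round(t['tcp_pos'],2),np.round(np.array(t['tcp_pos'])-s['tcp_pos'],3),np.round(t['force'],1),t['width'],t['gripper_force'],t['time'])
print(sign_off())
E
```

```text
[607.33  89.28 353.17] [ 0.028 -0.023 -0.016] [-3.  -4.2 -2.5] 10.72826020119788 39.996410608291626 24.1667
the job is handed in; nothing more can be done
None
```

I handed the job in at about 24 s, with the clamp thrown right back, the lid held still in the gripper at about 60° (camera readings 59–61°), and the glue bottle, tape, jar and screwdriver not touched.

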